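# Short the supply, then show the bulged capacitor to the inspection camera

## Robot

A 6-joint arm with a two-finger parallel gripper is mounted at the origin on the work surface. World frame = base frame: x ahead of the robot, y to its left, z up, the work surface at z = 0. Lengths are in m, angles in rad, forces in N, time in s.
With the tool pointing down it reaches from about 0.25 to 0.725 m from the base axis. Payload 4 kg.
Tool frame: the origin (TCP) lies at the very end of the fingers, on their centre line; the grasp point (between the pads) lies 19 mm behind it; z points along the fingers, y is the line along which they close (so a half turn about z gives the same grasp; the last joint's range is limited). The gripper opens to 85 mm and grips with 20 to 120 N. Pads are 22 mm wide; open, the fingers measure 114 mm over their backs; the gripper's body (76 mm by 85 mm) begins 54 mm behind the grasp point. The pads swing forward as they close: fully open they stand 13 mm farther back than shut.
Start: joints at [1.196, 0.241, 0.005, 1.335, 0, 1.571], TCP at [0.183, 0.465, 0.201] pointing down, gripper open.
Joint ranges: [-2.72, 2.72], [-1.05, 1.87], [-1.09, 1.28], [-1.99, 2.15], [-1.42, 1.44], [-3.14, 3.14]. Speed limits (rad/s): [2.79, 2.79, 3.14, 3.14, 3.14, 3.14].

## Interface

Orientations are given as a unit quaternion [x, y, z, w].
In Python, from workcell import * gives the robot as it stands. The module is installed in compiled form; this text tells all that it offers.
- The arm moves only by the tool send_rows, never from a script. Its argument "steps" is text: rows parted by semicolons, each of 7 numbers parted by spaces: the opening, from -1 (shut) to 1 (fully open), then the shift along the world's x, y, z in m, then the turn, a rotation vector about the world's x, y, z in rad. A call has exactly 5 rows; each row shifts and turns the commanded pose from where the row before left it; what a row does not reach is not made up. A row lasts 1/12 s, in which the tool goes at most 41.7 mm and 7.16 degrees, less where a joint would pass 70% of its speed; a pose out of reach is approached as far as the arm can. A call is refused whole if a number of a shift passes 0.0417 or a number of a turn 0.125, either way. A call with a gripper value outside its range is refused whole. The fingers move at their own pace and stop on an object; the grip force is fixed at half the most. Time passes only in rows, so rows that do not move let the fingers close, or fill a call up. It gives the time, the measured TCP pose, the force, the opening and the grip force at its end, in the units of the state.
- get_obs(): the state, without advancing time (a new reading comes with each control period).
- camera(name): name is "scene" or "top" or "wrist"; returns a dict with "frame" (480x640x3 uint8, red, green, blue), "range_z" (480x640 float32, m along the optical axis (not along the pixel's ray), 0 where there is no reading), "camera_matrix" (3x3 intrinsics, pixels), "extrinsics" (4x4, takes a point from world to camera coordinates); the wrist camera has in their place "T_tool_cam" (4x4, takes a point from camera to tool coordinates, whose origin is the TCP and whose axes are the flange's). Camera axes: x right, y down, z forward; pixel columns grow to the right and rows downward; lengths in m; the calibration is good to about 2 mm. A picture is of the moment at which its call begins: read the wrist's pose just before it.
- job_done(): hands the job in; it is judged then, once.
The state is a dict: "clock": time; "joint_pos": joint angles; "joint_vel": joint speeds; "tau": joint torques, N m; "eef_pos": TCP position; "tool_rot": TCP orientation; "ft_force": force on the tool from outside, world axes, zero at the start; "ft_torque": the same for the moment, N m; "grip_width": finger opening in m; "grasp_force": force on a finger pad.
Only numpy, scipy, OpenCV 4.12 (cv2) and the standard library are available. Lean on these libraries where they do the work, as an engineer would, in place of code of your own. Each camera call takes 0.05 s, during which the arm holds its last target. There are 200 camera calls.

## Task

First push the shorting plug from its wooden stand fully home into the round opening of the grey terminal block on the amplifier chassis and let go of it. Then pull the bulged capacitor, the tallest of the three cans, out of its socket and hold it in the air in front of the inspection camera's slanting lens, pin end squarely facing the lens, in line with it, with the pin end 10 cm from the glass. Finish while still holding it there, motionless; leave the plug in and everything else where it is.

Things in the scene. Friction and masses are not known exactly. Their poses are not given: they have to be found in the camera images.
- chassis: fixed aluminium amplifier chassis 200 (x) x 300 (y) mm, deck 50 mm up; origin: centre of its underside. Three can sockets at x -45, y -20, 50, 120 mm: black rings, outer 42, bore 33 mm, rim 70, inner floor 58 mm above the bench. From x = 24 mm back: transformers up to 113 mm high, relays. Room for fingers on the +x and -x sides of each can.
- terminal (a point): centre of the mouth of the round opening (10 mm wide, 28 mm deep, vertical) in the top of the grey 40 x 40 mm terminal block on the chassis deck; mouth 82 mm above the bench, at x = -45, y = -105 mm in the chassis frame. Axes as the chassis.
- plug: shorting plug, upright, 40 g: steel shank 8 mm diameter, 24 mm long with a chamfered tip; then a black collar 22 mm diameter, 4 mm thick, then a black handle 18 mm diameter up to 70 mm above the tip. Origin: the tip of the shank; z up to the handle. Fully home when the collar sits on the block (tip 24 mm below the mouth). Starts in the stand, the collar on the stand's top.
- stand: wooden block 60 x 60 x 30 mm high, fixed, with an 11 mm hole in its middle that holds the plug. Origin: centre of its underside.
- tall_can: aluminium can capacitor, a 30 mm diameter cylinder upright in any one of the three sockets. Origin: centre of its flat underside (pin end: black disc, four brass pins), z along its axis to the top. 80 mm tall with a domed (bulged) top; about 60 g. Its pin end rests 58 mm above the bench. The bore is 3 mm wider than the can: nothing grips it.
- tall_can_top (a point): top of the dome of the tall can, 80 mm above its origin along its axis.
- short_can_a: aluminium can capacitor, a 30 mm diameter cylinder upright in any one of the three sockets. Origin: centre of its flat underside (pin end: black disc, four brass pins), z along its axis to the top. 55 mm tall, flat top. Leave it in its socket.
- short_can_b: aluminium can capacitor, a 30 mm diameter cylinder upright in any one of the three sockets. Origin: centre of its flat underside (pin end: black disc, four brass pins), z along its axis to the top. 55 mm tall, flat top. Leave it in its socket.
- camera: inspection camera's stand, fixed: round steel foot 100 mm diameter with two uprights that carry the grey camera barrel. Origin: centre of its underside; the camera looks towards its -x and up.
- lens: camera barrel, 52 mm diameter, 70 mm long, with a round black snout of 42 mm, a white light ring and the glass at its front. Origin: centre of the front glass, 110 mm above the bench; its z axis is the line of sight, pointing out of the lens, 35 degrees from vertical, leaning towards the stand's -x side (the robot's side).
- bowl: small steel bowl, 84 mm wide, 35 mm high, bystander. Origin: centre of its underside.
- spool: steel wire spool, 56 mm wide, 40 mm high, bystander. Origin: centre of its underside.
- screwdriver: screwdriver with black handle lying on the bench, 180 mm long, bystander.
- spray: white spray can, 52 mm wide, 170 mm high, bystander. Origin: centre of its underside.
- meter: hand meter lying flat, 90 x 160 x 38 mm, bystander. Origin: centre of its underside.
- jar: amber glass jar, 56 mm wide, 60 mm high, bystander. Origin: centre of its underside.

How it is judged:
On the way, in this order (a step that is already met when the one before it is completed fails the run):
1. the plug is fully home in the terminal opening and let go, while the tall can still stands in its socket (z of plug in the frame of terminal below -0.019 m and horizontal distance between plug and terminal below 0.006 m and angle between plug's own z axis and vertical below 0.17 rad and contact force between the fingers and plug below 0.2 N and distance of tall_can from where it was at the start of the episode below 0.008 m), for 0.2 s.
2. the tall can is out of its socket, held by the fingers (z of tall_can in the frame of chassis above 0.085 m and contact force between the fingers and tall_can above 0.5 N), for 0.1 s.
At the end, for the whole second after the job is handed in: Plug home (19+ mm in, 6 mm, 0.17 rad) and let go. Tall can held by the fingers alone, still, pin end over 120 mm up, 80 to 120 mm from the glass along the line of sight, within 20 mm of it in lens x and y, top end farther off, axis within 0.2 rad of it (z of plug in the frame of terminal below -0.019 m and horizontal distance between plug and terminal below 0.006 m and angle between plug's own z axis and vertical below 0.17 rad and contact force between each of the arm, the fingers and plug below 0.2 N and contact force between the fingers and tall_can above 0.5 N and contact force between tall_can and camera below 0.2 N and contact force between tall_can and chassis below 0.2 N and height (world z) of tall_can above 0.12 m and x of tall_can in the frame of lens between -0.02 and 0.02 m and y of tall_can in the frame of lens between -0.02 and 0.02 m and z of tall_can in the frame of lens between 0.08 and 0.12 m and z of tall_can_top in the frame of lens above 0.14 m and angle between the z axis of tall_can and the z axis of lens, either way round below 0.2 rad and linear speed of tall_can below 0.02 m/s and angular speed of tall_can below 0.2 rad/s); the arm keeps its last pose, push and grip.
It fails at once if the other can (a) is moved more than 12 mm (distance of short_can_a from where it was at the start of the episode above 0.012 m).
It fails at once if the other can (b) is moved more than 12 mm (distance of short_can_b from where it was at the start of the episode above 0.012 m).
It fails at once if a bystander on the bench (bowl, spool, screwdriver, spray can, meter, jar) is moved more than 40 mm (distance of any of bowl, spool, screwdriver, spray, meter, jar from where it was at the start of the episode above 0.04 m).
It also fails if it takes over 56 s, if anything falls off the work surface, if the arm or the gripper's body presses on something with over 40 N, if the wrist force passes 120 N, or if a joint passes its speed limit or range.

## Working session

There is one attempt and no reset: what is moved stays moved. The work goes in short steps, Python scripts to look and compute and a tool call to move; the robot and the scene stay as the last step left them, time stands still between calls to the robot, and variables do not carry over. Pictures are saved under pics/ and viewed, at most 10 in all, crops included, and the job is handed in when it is done.

Besides the shell and the picture viewer there is one more tool, called after "Emit:" in YAML: its name, and indented under it one key for each argument. send_rows: Moves the arm, as the interface text tells. Its arguments: {"type":"object","properties":{"steps":{"type":"string"}},"required":["steps"]}

```bash
mkdir -p pics; cat > h.py <<'E'
from workcell import *
import numpy as np, cv2
from scipy.spatial.transform import Rotation as R
def pts(c):
    K=c["camera_matrix"];z=c["range_z"];v,u=np.mgrid[:480,:640]
    P=np.stack([(u-K[0,2])/K[0,0]*z,(v-K[1,2])/K[1,1]*z,z],-1)
    if "extrinsics" in c: T=np.linalg.inv(c["extrinsics"])
    else:
        o=get_obs();T=np.eye(4);T[:3,:3]=R.from_quat(o["tool_rot"]).as_matrix();T[:3,3]=o["eef_pos"];T=T@c["T_tool_cam"]
    W=P@T[:3,:3].T+T[:3,3];W[z==0]=np.nan
    return W
def save(c,n): cv2.imwrite("pics/"+n,c["frame"][:,:,::-1])
E
python3 - <<'E'
from h import *
o=get_obs();print(o)
for n in("scene","top"):
    c=camera(n);save(c,n+".png");np.savez(n,**c);print(n,c["camera_matrix"],np.linalg.inv(c["extrinsics"]),(c["range_z"]>0).mean())
E
```

```text
{'clock': 0.0, 'joint_pos': array([ 1.19601348e+00,  2.41410250e-01,  3.71857767e-03,  1.33518555e+00,
       -6.90331739e-06,  1.57080497e+00]), 'joint_vel': array([ 8.89550396e-06,  5.64331125e-04, -7.00170424e-04, -7.14801849e-04,
       -6.55757292e-05,  2.88135806e-04]), 'tau': array([ 1.64516950e-03, -3.72323728e+01,  2.52405113e+01,  1.70256360e-02,
        1.36767298e-04, -1.02009400e-05]), 'eef_pos': array([0.18278391, 0.46464841, 0.20011222]), 'tool_rot': array([ 1.86300767e-01,  9.82492210e-01, -1.02287646e-03, -1.90436137e-04]), 'ft_force': array([-0.54784393, -0.05616754,  0.73634559]), 'ft_torque': array([-0.00130782, -0.03352117,  0.04087075]), 'grasp_force': 0.0, 'grip_width': 0.08520794131787685}
scene [[496.84984802   0.         311.96243986]
 [  0.         496.84984802 233.07997629]
 [  0.           0.           1.        ]] [[-0.82533957  0.39672582 -0.40177509  0.9854344 ]
 [ 0.56437167  0.60142822 -0.56548096  0.64352974]
 [ 0.01729798 -0.69346429 -0.72028332  0.97550409]
 [ 0.          0.          0.          1.        ]] 0.9959505208333334
top [[438.7269422    0.         317.46881782]
 [  0.         438.7269422  235.59121883]
 [  0.           0.           1.        ]] [[-0.12924196 -0.97110668  0.20061985  0.25423119]
 [-0.99161053  0.12702838 -0.02392375 -0.00485395]
 [-0.0022519  -0.20202871 -0.97937701  1.24312517]
 [ 0.          0.          0.          1.        ]] 0.9958333333333333
```

View pics/scene.png

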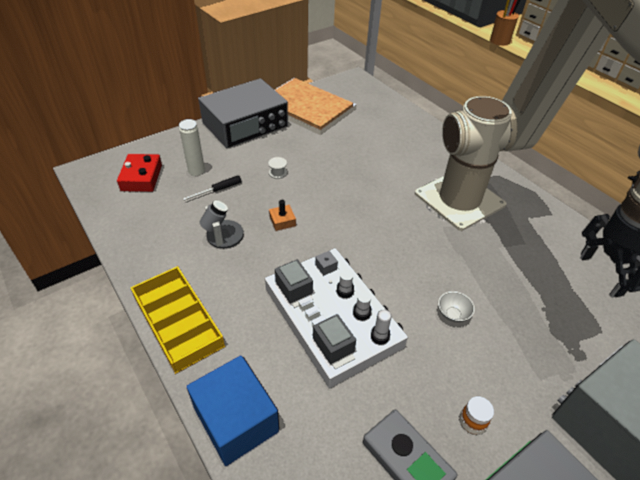

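View pics/top.png

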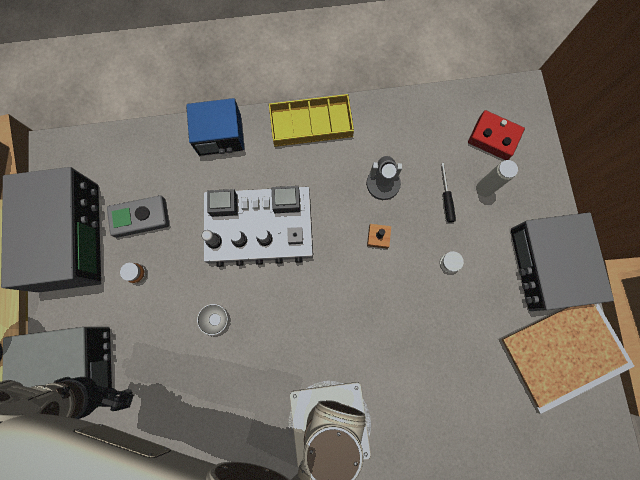

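Scene view: the tall can is in the socket at (381,330), farthest from the grey block at (326,260). The stand and plug are at (283,214) and the inspection camera at (220,225). In the top view the can is at (212,238), terminal at (295,236), plug at (380,235) and lens at (390,171). Next I'll measure these.

```bash
cat > m.py <<'E'
from h import *
for n in("top","scene"):
    c=dict(np.load(n+".npz"));W=pts(c);H=cv2.cvtColor(c["frame"],cv2.COLOR_RGB2HSV);Z=W[...,2]
    u0,v0,u1,v1=dict(top=(195,180,320,270),scene=(255,240,415,390))[n]
    def box(u0,v0,u1,v1):
        m=np.zeros((480,640),bool);m[v0:v1,u0:u1]=1;return m
    b=box(u0,v0,u1,v1)
    fl=(Z<.003)&(Z>-.01);print(n,"bench z",np.nanmedian(Z[fl]))
    m=b&(abs(Z-.05)<.006)
    r=cv2.minAreaRect(W[m][:,:2].astype(np.float32));print(" deck",r,np.median(Z[m]))
    m=b&(abs(Z-.082)<.005)&(H[...,1]<60);k,l,s,ce=cv2.connectedComponentsWithStats(m.astype(np.uint8))
    for i in range(1,k):
        if s[i,4]>15: q=W[l==i];print("  z82 comp",s[i],q.mean(0).round(4),(q.min(0)+q.max(0))[:2]/2)
    for lo,hi in((.108,.118),(.128,.142)):
        m=b&(Z>lo)&(Z<hi);k,l,s,ce=cv2.connectedComponentsWithStats(m.astype(np.uint8))
        for i in range(1,k):
            if s[i,4]>10: q=W[l==i];print("  ",lo,s[i],q.mean(0).round(4),((q.min(0)+q.max(0))/2).round(4))
    u0,v0,u1,v1=dict(top=(360,215,400,255),scene=(262,190,305,235))[n];b=box(u0,v0,u1,v1)
    m=b&(abs(Z-.03)<.004)&(H[...,1]>120);r=cv2.minAreaRect(W[m][:,:2].astype(np.float32));print(" stand",r,np.median(Z[m]))
    m=b&(Z>.07);q=W[m];print(" plug top",m.sum(),q.mean(0).round(4),((q.min(0)+q.max(0))/2).round(4),q[:,2].max())
    u0,v0,u1,v1=dict(top=(360,150,410,205),scene=(195,190,250,255))[n];b=box(u0,v0,u1,v1)
    m=b&(Z>.004)&(Z<.02);r=cv2.minEnclosingCircle(W[m][:,:2].astype(np.float32));print(" foot",r,np.median(Z[m]))
    cv2.imwrite("pics/l_%s.png"%n,cv2.resize(c["frame"][v0:v1,u0:u1,::-1],None,fx=8,fy=8,interpolation=2))
E
python3 m.py; python3 -c "
import cv2,numpy as np
a=cv2.imread('pics/l_top.png');b=cv2.imread('pics/l_scene.png');o=np.zeros((600,800,3),np.uint8)
a=cv2.resize(a,(400,440));b=cv2.resize(b,(400,473));o[:440,:400]=a;o[:473,400:]=b;cv2.imwrite('pics/lens.png',o)"
```

```text
top bench z -0.0007086780039126106
 deck ((0.5568938851356506, 0.1288047730922699), (0.29908812046051025, 0.20136862993240356), 85.61666870117188) 0.04946038581608536
  z82 comp [287 227  16  16 201] [0.5038 0.0276 0.0814] [0.5032922  0.02774633]
   0.108 [275 187  22  18 324] [0.6045 0.0401 0.1122] [0.6051 0.0388 0.1128]
   0.108 [210 191  23  18 327] [0.6173 0.2134 0.112 ] [0.6183 0.2121 0.113 ]
   0.108 [257 229  11  11  93] [0.5098 0.1121 0.1123] [0.5098 0.1117 0.1125]
   0.108 [230 230  12  11 101] [0.5154 0.1821 0.1126] [0.5153 0.1824 0.1128]
   0.128 [202 230  11  11 100] [0.5198 0.2508 0.1345] [0.5208 0.2515 0.1344]
 stand ((0.4819925129413605, -0.20767492055892944), (0.059940773993730545, 0.05967600271105766), 75.42720031738281) 0.02962364903468473
 plug top 32 [ 0.4821 -0.2077  0.0755] [ 0.4819 -0.2079  0.0757] 0.07976174355255172
 foot ((0.6597053408622742, -0.24908411502838135), 0.1043853759765625) 0.011204074115012785
scene bench z -0.0018809009364373352
 deck ((0.5596908926963806, 0.13051272928714752), (0.30303844809532166, 0.20153643190860748), 85.61530303955078) 0.048
[... 572 characters left out ...]
   0.108 [340 270  13  12 115] [0.5139 0.115  0.1111] [0.5138 0.114  0.1118]
   0.108 [357 292  14  12 127] [0.5194 0.1842 0.1115] [0.5183 0.1838 0.1117]
   0.108 [319 317  31  29 508] [0.6222 0.2172 0.1114] [0.6218 0.2169 0.1121]
   0.108 [376 320  14   8  35] [0.5328 0.2603 0.1132] [0.5281 0.2579 0.1133]
   0.128 [377 310  14  13 142] [0.5262 0.2557 0.1336] [0.5251 0.2549 0.1336]
 stand ((0.48625004291534424, -0.20471155643463135), (0.061970990151166916, 0.060277968645095825), 74.88233947753906) 0.028169873542984225
 plug top 31 [ 0.4863 -0.2052  0.0737] [ 0.4861 -0.206   0.0738] 0.07736185425914244
 foot ((0.6274375319480896, -0.3118080496788025), 0.11956243962049484) 0.009901923019924763
```

View pics/lens.png

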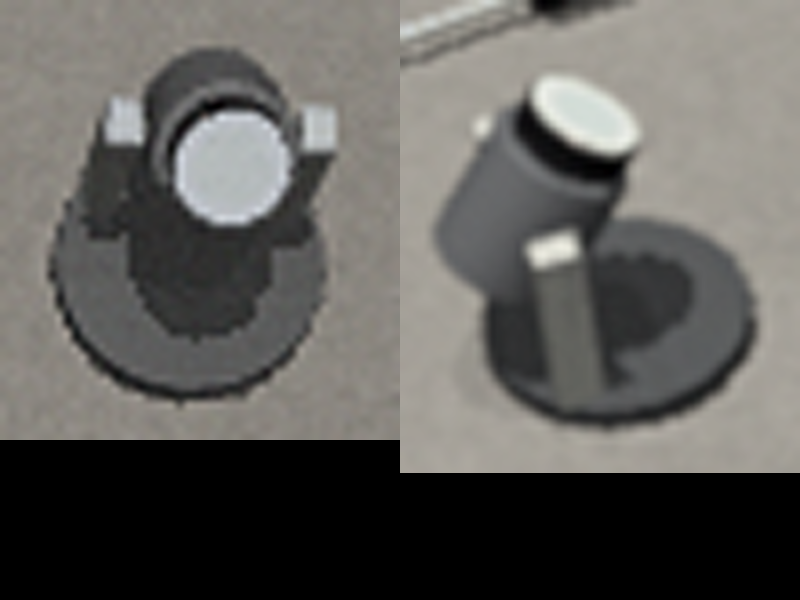

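The lens glass and light ring show as a white disc at top (389,171). The uprights stand either side of it, and the barrel leans toward the robot. Next I'll fit the disc's centre and normal.

```bash
cat > l.py <<'E'
from h import *
for n,(u0,v0,u1,v1) in dict(top=(360,150,410,205),scene=(195,190,250,255)).items():
    c=dict(np.load(n+".npz"));W=pts(c);H=cv2.cvtColor(c["frame"],cv2.COLOR_RGB2HSV);Z=W[...,2]
    b=np.zeros((480,640),bool);b[v0:v1,u0:u1]=1
    m=(b&(H[...,2]>170)&(Z>.09)).astype(np.uint8);k,l,s,ce=cv2.connectedComponentsWithStats(m)
    i=1+s[1:,4].argmax();q=W[l==i]
    ctr=q.mean(0);nrm=np.linalg.svd(q-ctr)[2][2];nrm*=np.sign(nrm[2])
    # image ellipse centre ray
    e=cv2.fitEllipse(max(cv2.findContours((l==i).astype(np.uint8),0,1)[0],key=len))
    print(n,s[i],ctr.round(4),nrm.round(3),np.degrees(np.arccos(nrm[2])).round(1),np.degrees(np.arctan2(nrm[1],nrm[0])).round(1),e)
    # upright tops
    m=b&(l!=i)&(H[...,2]>150)&(Z>.05);k,l2,s,ce=cv2.connectedComponentsWithStats(m.astype(np.uint8))
    for j in range(1,k):
        if s[j,4]>4:print("  upr",s[j],W[l2==j].mean(0).round(4))
    f=b&(abs(Z-np.nanmedian(Z[b&(Z>.003)&(Z<.02)]))<.006)&(H[...,2]<130)
    k,l3,s,ce=cv2.connectedComponentsWithStats(f.astype(np.uint8));j=1+s[1:,4].argmax()
    print("  foot",s[j],cv2.minEnclosingCircle(W[l3==j][:,:2].astype(np.float32)))
E
python3 l.py
```

```text
top [382 164  14  14 153] [ 0.6407 -0.2477  0.1101] [-0.591  0.071  0.803] 36.5 173.2 ((388.56396484375, 170.4113311767578), (12.740638732910156, 13.496223449707031), 49.76774597167969)
  upr [373 162   5   6  25] [ 0.6715 -0.2193  0.0829]
  upr [398 163   4   6  24] [ 0.66   -0.2858  0.0837]
  foot [367 168  34  32 654] ((0.6392627358436584, -0.24731115996837616), 0.05016249418258667)
scene [213 201  14  10  87] [ 0.6434 -0.2467  0.1093] [-0.592  0.079  0.802] 36.7 172.4 ((219.59840393066406, 205.4388427734375), (6.273066520690918, 14.748922348022461), 120.31552124023438)
  upr [205 206   3   3   6] [ 0.6666 -0.2843  0.0857]
  upr [213 222   7   5  24] [ 0.6719 -0.2192  0.0813]
  foot [206 220  37  29 629] ((0.6444725394248962, -0.24571257829666138), 0.05226469039916992)
```

Emit:
send_rows:
  steps: "1 .015 -.0335 0 0 0 -.0635;1 .015 -.0335 0 0 0 -.0635;1 .015 -.0335 0 0 0 -.0635;1 .015 -.0335 0 0 0 -.0635;1 .015 -.0335 0 0 0 -.0635"

```text
clock: 0.52
eef_pos: [0.258, 0.296, 0.2006]
tool_rot: [0.34, 0.94, -0.0, -0.0]
ft_force: [0.8, -1.0, 0.1]
grip_width: 0.0849
grasp_force: 0.0
```

Emit:
send_rows:
  steps: "1 .015 -.0335 0 0 0 -.0635;1 .015 -.0335 0 0 0 -.0635;1 .015 -.0335 0 0 0 -.0635;1 .015 -.0335 0 0 0 -.0635;1 .015 -.0335 0 0 0 -.0635"

```text
clock: 0.93
eef_pos: [0.333, 0.1285, 0.2009]
tool_rot: [0.485, 0.875, -0.0, -0.0]
ft_force: [-0.0, 1.2, -0.9]
grip_width: 0.0858
grasp_force: 0.0
```

Emit:
send_rows:
  steps: "1 .015 -.0335 0 0 0 -.0635;1 .015 -.0335 0 0 0 -.0635;1 .015 -.0335 0 0 0 -.0635;1 .015 -.0335 0 0 0 -.0635;1 .015 -.0335 0 0 0 -.0635"

```text
clock: 1.35
eef_pos: [0.4081, -0.0391, 0.2008]
tool_rot: [0.617, 0.787, -0.0, -0.0]
ft_force: [1.5, 0.6, -0.6]
grip_width: 0.0853
grasp_force: 0.0
```

Emit:
send_rows:
  steps: "1 .015 -.0335 0 0 0 -.0635;1 .015 -.0335 0 0 0 -.0635;1 .015 -.0335 0 0 0 -.0635;1 .015 -.0335 0 0 0 -.0635;1 0 0 0 0 0 -.0635"

```text
clock: 1.77
eef_pos: [0.47, -0.1766, 0.1998]
tool_rot: [0.736, 0.677, -0.001, 0.001]
ft_force: [-0.2, 0.8, -0.4]
grip_width: 0.0854
grasp_force: 0.0
```

```bash
cat > w.py <<'E'
from h import *
import sys
o=get_obs();Rm=R.from_quat(o["tool_rot"]).as_matrix();print(o["clock"],o["eef_pos"].round(4),"toolz",Rm[:,2].round(4),"tooly",Rm[:,1].round(4),o["joint_pos"].round(3),o["ft_force"].round(2),o["grip_width"])
c=camera("wrist");save(c,sys.argv[1]);np.savez("wrist",**c);np.save("wristW",pts(c));print(c["T_tool_cam"].round(4),c["camera_matrix"][0])
E
python3 w.py w1.png
```

```text
1.7667 [ 0.47   -0.1766  0.1998] toolz [ 5.0e-04 -2.3e-03 -1.0e+00] tooly [ 9.966e-01 -8.270e-02  7.000e-04] [-0.358  0.244  0.007  1.332 -0.002  1.295] [-0.18  0.8  -0.38] 0.08542036792757318
[[-6.000e-04 -9.621e-01 -2.726e-01  7.080e-02]
 [ 1.000e+00 -5.000e-04 -2.000e-04 -1.400e-03]
 [ 1.000e-04 -2.726e-01  9.621e-01 -1.739e-01]
 [ 0.000e+00  0.000e+00  0.000e+00  1.000e+00]] [419.14984688   0.         318.76323469]
```

View pics/w1.png

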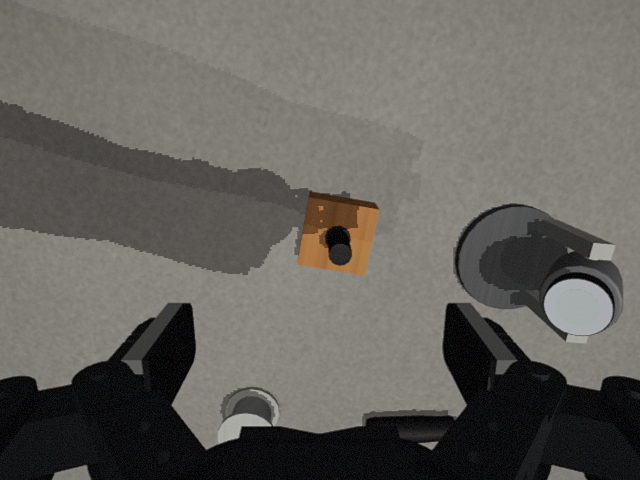

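The wrist view shows the plug top at (340,253) on the orange stand and the lens disc at (578,306). I'll measure both from it.

```bash
cat > p.py <<'E'
from h import *
c=dict(np.load("wrist.npz"));W=np.load("wristW.npy");Z=W[...,2];H=cv2.cvtColor(c["frame"],cv2.COLOR_RGB2HSV)
b=np.zeros((480,640),bool);b[230:275,320:360]=1
m=b&(Z>.072);q=W[m];print("plug",m.sum(),q.mean(0),(q.min(0)+q.max(0))/2)
b[:]=0;b[180:290,290:390]=1;m=b&(abs(Z-.03)<.004)&(H[...,1]>120);print("stand",cv2.minAreaRect(W[m][:,:2].astype(np.float32)),np.median(Z[m]))
b[:]=0;b[260:350,530:630]=1;m=b&(Z>.09)&(H[...,2]>170);q=W[m];n=np.linalg.svd(q-q.mean(0),full_matrices=False)[2][2];print("lens",m.sum(),q.mean(0),n,np.degrees(np.arctan2(n[1],n[0])))
E
python3 p.py
```

```text
plug 445 [ 0.48009705 -0.20204459  0.07650723] [ 0.48011542 -0.20290375  0.07548871]
stand ((0.48015424609184265, -0.20262709259986877), (0.06075241044163704, 0.05998051539063454), 74.7228012084961) 0.030825653804279873
lens 2467 [ 0.63824402 -0.24259235  0.11114192] [ 0.56207716 -0.0953264  -0.82157297] -9.625582543173447
```

Emit:
send_rows:
  steps: "1 .006 -.014 -.005 0 0 0;1 .006 -.0145 -.010 0 0 0;1 0 0 -.02 0 0 0;1 0 0 -.03 0 0 0;1 0 0 -.03 0 0 0"

```text
clock: 2.23
eef_pos: [0.4806, -0.1998, 0.1055]
tool_rot: [0.732, 0.681, 0.0, 0.001]
ft_force: [-0.2, -0.2, 0.8]
grip_width: 0.0855
grasp_force: 0.0
```

Emit:
send_rows:
  steps: "1 0 0 -.03 0 0 0;1 0 0 -.02 0 0 0;1 0 0 -.014 0 0 0;1 0 0 0 0 0 0;1 0 0 0 0 0 0"

```text
clock: 2.65
eef_pos: [0.4791, -0.199, 0.0413]
tool_rot: [0.732, 0.681, -0.001, -0.001]
ft_force: [-0.0, -0.1, -0.7]
grip_width: 0.0853
grasp_force: 0.0
```

```bash
python3 w.py w2.png
```

```text
2.65 [ 0.4791 -0.199   0.0413] toolz [-2.4e-03  9.0e-04 -1.0e+00] tooly [ 0.9974 -0.072  -0.0024] [-0.394  0.405 -0.205  0.964 -0.     1.249] [-0.01 -0.05 -0.74] 0.08531101927234908
[[-6.000e-04 -9.621e-01 -2.726e-01  7.080e-02]
 [ 1.000e+00 -5.000e-04 -2.000e-04 -1.400e-03]
 [ 1.000e-04 -2.726e-01  9.621e-01 -1.739e-01]
 [ 0.000e+00  0.000e+00  0.000e+00  1.000e+00]] [419.14984688   0.         318.76323469]
```

View pics/w2.png

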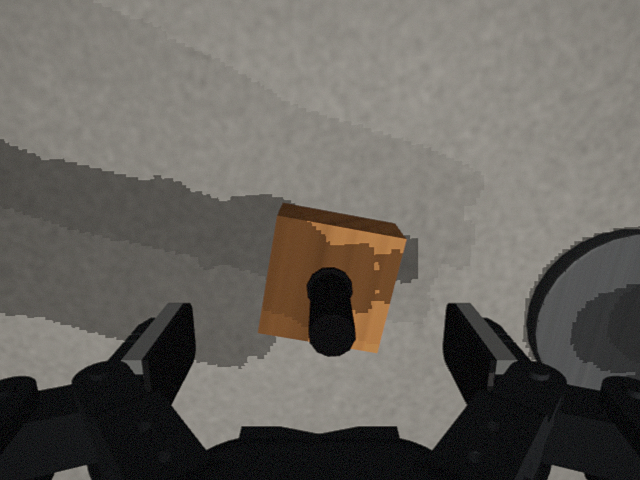

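The plug sits between the fingers, with the handle top near (332,335). I'll measure its offset from the TCP.

```bash
cat > p2.py <<'E'
from h import *
W=np.load("wristW.npy");Z=W[...,2];o=get_obs()
b=np.zeros((480,640),bool);b[300:370,290:380]=1
m=b&(Z>.071)&(Z<.085);q=W[m];print("plug",m.sum(),q.mean(0),cv2.minEnclosingCircle(q[:,:2].astype(np.float32)))
m=b&(Z>.071)&(Z<.085);v,u=np.nonzero(m);print(u.mean(),v.mean(),u.min(),u.max(),v.min(),v.max())
b[:]=0;b[200:360,250:420]=1;m=b&(abs(Z-.03)<.003);print("stand",cv2.minAreaRect(W[m][:,:2].astype(np.float32)))
E
python3 p2.py
```

```text
plug 1936 [ 0.4829837  -0.20474299  0.07741766] ((0.48301681876182556, -0.20604178309440613), 0.009284507483243942)
331.2314049586777 331.04080578512395 308 355 306 356
stand ((0.4831504821777344, -0.20634780824184418), (0.06091262772679329, 0.06023039668798447), 75.26905059814453)
```

Emit:
send_rows:
  steps: "1 .004 -.0065 0 0 0 0;1 0 0 0 0 0 0;.2 0 0 0 0 0 0;-.5 0 0 0 0 0 0;-1 0 0 0 0 0 0"

```text
clock: 3.12
eef_pos: [0.4843, -0.2064, 0.0425]
tool_rot: [0.733, 0.68, 0.0, 0.0]
ft_force: [0.0, 0.4, 0.2]
grip_width: 0.0517
grasp_force: 0.0
```

Emit:
send_rows:
  steps: "-1 0 0 0 0 0 0;-1 0 0 0 0 0 0;-1 0 0 0 0 0 0;-1 0 0 0 0 0 0;-1 0 0 0 0 0 0"

```text
clock: 3.53
eef_pos: [0.4841, -0.2062, 0.0423]
tool_rot: [0.733, 0.68, -0.0, 0.0]
ft_force: [-1.0, 0.4, 2.9]
grip_width: 0.0128
grasp_force: 58.6
```

Emit:
send_rows:
  steps: "-1 0 0 .015 0 0 0;-1 0 0 .03 0 0 0;-1 0 0 .035 0 0 0;-1 .005 .02 .03 0 0 0;-1 .005 .03 0 0 0 0"

```text
clock: 3.95
eef_pos: [0.4983, -0.159, 0.1585]
tool_rot: [0.734, 0.679, 0.003, 0.006]
ft_force: [1.8, -0.8, -0.0]
grip_width: 0.013
grasp_force: 58.8
```

Emit:
send_rows:
  steps: "-1 .005 .04 0 0 0 0;-1 .005 .035 0 0 0 0;-1 0 .02 0 0 0 0;-1 0 .015 0 0 0 0;-1 0 0 0 0 0 0"

```text
clock: 4.37
eef_pos: [0.5038, -0.0433, 0.1517]
tool_rot: [0.731, 0.682, 0.0, -0.001]
ft_force: [-1.2, 0.0, -0.5]
grip_width: 0.0131
grasp_force: 58.8
```

```bash
python3 w.py w3.png
```

```text
4.3667 [ 0.5038 -0.0433  0.1517] toolz [-7.0e-04  1.2e-03 -1.0e+00] tooly [ 9.976e-01 -6.970e-02 -8.000e-04] [-8.600e-02  2.790e-01 -7.400e-02  1.218e+00  1.000e-03  1.554e+00] [-1.21  0.01 -0.48] 0.013129015291730205
[[-6.000e-04 -9.621e-01 -2.726e-01  7.080e-02]
 [ 1.000e+00 -5.000e-04 -2.000e-04 -1.400e-03]
 [ 1.000e-04 -2.726e-01  9.621e-01 -1.739e-01]
 [ 0.000e+00  0.000e+00  0.000e+00  1.000e+00]] [419.14984688   0.         318.76323469]
```

View pics/w3.png

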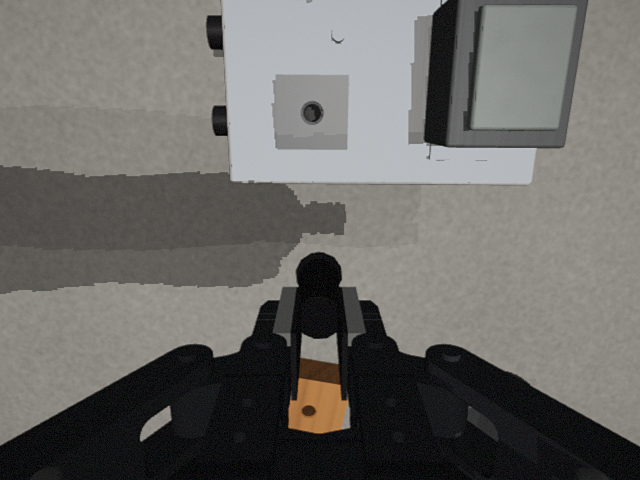

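The plug is held, with its collar at (320,272) and handle top near (320,318). The terminal hole is at (312,112). I'll measure both in the same view.

```bash
cat > p3.py <<'E'
from h import *
c=dict(np.load("wrist.npz"));W=np.load("wristW.npy");Z=W[...,2];K=c["camera_matrix"];g=c["frame"].mean(2)
o=get_obs();T=np.eye(4);T[:3,:3]=R.from_quat(o["tool_rot"]).as_matrix();T[:3,3]=o["eef_pos"];T=T@c["T_tool_cam"]
def ray(u,v,z):
    d=T[:3,:3]@np.array([(u-K[0,2])/K[0,0],(v-K[1,2])/K[1,1],1]);return T[:3,3]+d*(z-T[2,3])/d[2]
m=np.zeros((480,640),np.uint8);m[95:130,295:330]=(g[95:130,295:330]<110)
co=max(cv2.findContours(m,0,1)[0],key=len);e=cv2.fitEllipse(co);print("hole",e,ray(*e[0],.082))
b=np.zeros((480,640),bool);b[70:155,270:355]=1;q=b&(abs(Z-.082)<.004);print("block",cv2.minAreaRect(W[q][:,:2].astype(np.float32)),np.median(Z[q]))
b[:]=0;b[250:345,290:350]=1;tz=o["eef_pos"][2]
for lo,hi in((.025,.045),(-.02,.0)):
    q=b&(Z>tz+lo)&(Z<tz+hi);P=W[q];v,u=np.nonzero(q);print(lo,q.sum(),P.mean(0),cv2.minEnclosingCircle(P[:,:2].astype(np.float32)),u.min(),u.max(),v.min(),v.max())
for v in range(252,345,6): print(v,(W[v,320]-o["eef_pos"]).round(4),u[v==v].size and "")
for v in (262,272,280,310,318,326):
    r=np.nonzero(g[v,285:355]<45)[0]+285;print(v,r.min(),r.max())
E
python3 p3.py
```

```text
hole ((311.8400573730469, 112.32604217529297), (21.08976936340332, 22.860767364501953), 169.47352600097656) [0.5037772  0.02853843 0.082     ]
block ((0.5036026835441589, 0.028405215591192245), (0.040181323885917664, 0.04013337194919586), 85.62991333007812) 0.08292144968303075
0.025 2131 [ 0.50268823 -0.04153303  0.18653369] ((0.5029273629188538, -0.04158538579940796), 0.014257717877626419) 290 349 285 344
-0.02 594 [ 0.50259546 -0.0382615   0.14540644] ((0.5021719932556152, -0.044253457337617874), 0.010976869612932205) 295 341 252 283
252 [-0.0001  0.0107 -0.0105] 
258 [-0.0003  0.0086 -0.0082] 
264 [-0.0003  0.0091  0.0013] 
270 [-0.0003  0.0088  0.008 ] 
276 [-0.0003  0.0089  0.0151] 
282 [-0.0003  0.0089  0.0216] 
288 [-0.0004  0.0086  0.0267] 
294 [-0.0003  0.0092  0.0337] 
300 [-0.0005  0.0072  0.0345] 
306 [-0.0007  0.0048  0.0344] 
312 [-0.0009  0.0018  0.0332] 
318 [-0.001  -0.0002  0.034 ] 
324 [-0.0012 -0.0022  0.0348] 
330 [-0.0014 -0.0052  0.0339] 
336 [-0.0015 -0.0066  0.0358] 
342 [-0.0089 -0.1173 -0.1517] 
262 300 337
272 297 340
280 297 340
310 293 344
318 292 345
326 291 346
```

Emit:
send_rows:
  steps: "-1 .0005 .02 0 0 0 0;-1 .0005 .03 0 0 0 0;-1 0 .015 -.010 0 0 0;-1 0 .007 -.01 0 0 0;-1 0 0 0 0 0 0"

```text
clock: 4.83
eef_pos: [0.5034, 0.0259, 0.1296]
tool_rot: [0.732, 0.681, -0.002, -0.001]
ft_force: [0.5, 0.3, -0.9]
grip_width: 0.0131
grasp_force: 58.8
```

```bash
python3 - <<'E'
from h import *
o=get_obs();print(o["eef_pos"].round(4),R.from_quat(o["tool_rot"]).as_matrix()[:,2].round(4))
E
```

```text
[0.5034 0.0259 0.1296] [-4.3e-03 -5.0e-04 -1.0e+00]
```

Emit:
send_rows:
  steps: "-1 .0015 .003 0 0 -.004 0;-1 0 0 0 0 0 0;-1 0 0 -.004 0 0 0;-1 0 0 0 0 0 0;-1 0 0 0 0 0 0"

```text
clock: 5.25
eef_pos: [0.5065, 0.0281, 0.128]
tool_rot: [0.733, 0.68, 0.001, 0.001]
ft_force: [0.3, 1.1, -0.3]
grip_width: 0.0131
grasp_force: 58.8
```

```bash
python3 - <<'E'
from h import *
o=get_obs();print(o["eef_pos"].round(4),R.from_quat(o["tool_rot"]).as_matrix()[:,2].round(4))
c=camera("top");W=pts(c);b=np.zeros((480,640),bool);b[215:260,280:320]=1
m=b&(W[...,2]>.15)&(W[...,2]<.17);print(m.sum(),W[m].mean(0) if m.any() else 0)
i=c["frame"][190:280,240:350,::-1]
s=camera("scene")["frame"][220:310,270:380,::-1]
cv2.imwrite("pics/c1.png",cv2.resize(np.hstack([i,s]),(800,328),interpolation=2))
E
```

```text
[0.5065 0.0281 0.128 ] [ 3.9e-03 -1.0e-04 -1.0e+00]
0 0
```

View pics/c1.png

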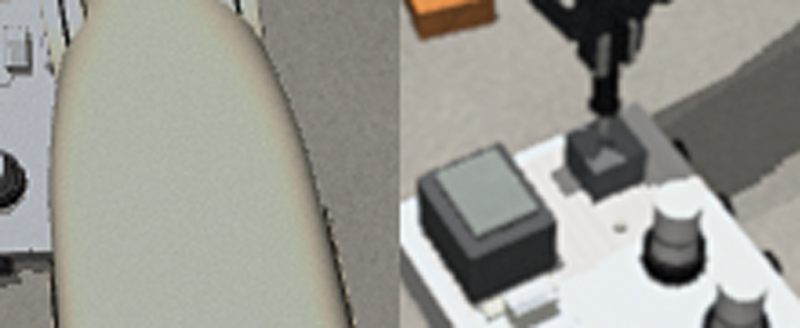

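The scene view, right half of the picture, shows the plug hanging just above the block. I'll descend and watch the force.

Emit:
send_rows:
  steps: "-1 -.001 .0005 0 0 .002 0;-1 0 0 -.004 0 0 0;-1 0 0 -.004 0 0 0;-1 0 0 -.003 0 0 0;-1 0 0 0 0 0 0"

```text
clock: 5.77
eef_pos: [0.5048, 0.0293, 0.116]
tool_rot: [0.733, 0.681, 0.0, 0.0]
ft_force: [1.7, 0.4, -0.3]
grip_width: 0.0129
grasp_force: 58.8
```

Emit:
send_rows:
  steps: "-1 0 0 -.002 0 0 0;-1 0 0 -.002 0 0 0;-1 0 0 -.002 0 0 0;-1 0 0 -.001 0 0 0;-1 0 0 0 0 0 0"

```text
clock: 6.18
eef_pos: [0.5053, 0.0293, 0.1097]
tool_rot: [0.733, 0.68, 0.001, 0.001]
ft_force: [0.6, 0.2, -0.2]
grip_width: 0.0129
grasp_force: 58.8
```

Eight millimetres in with no force, so it's entering cleanly.

Emit:
send_rows:
  steps: "-1 0 0 -.003 0 0 0;-1 0 0 -.003 0 0 0;-1 0 0 -.003 0 0 0;-1 0 0 -.002 0 0 0;-1 0 0 0 0 0 0"

```text
clock: 6.6
eef_pos: [0.505, 0.0293, 0.0983]
tool_rot: [0.733, 0.68, 0.0, 0.0]
ft_force: [-0.9, 0.3, 0.3]
grip_width: 0.0129
grasp_force: 58.8
```

Emit:
send_rows:
  steps: "-1 0 0 -.002 0 0 0;-1 0 0 -.002 0 0 0;-1 0 0 -.001 0 0 0;-1 0 0 -.001 0 0 0;-1 0 0 0 0 0 0"

```text
clock: 7.02
eef_pos: [0.506, 0.0294, 0.0942]
tool_rot: [0.733, 0.68, 0.001, 0.001]
ft_force: [-1.8, -0.2, 5.9]
grip_width: 0.013
grasp_force: 59.9
```

The upward force says it's seated. I'll release and rise.

Emit:
send_rows:
  steps: "-.4 0 0 0 0 0 0;-.1 0 0 0 0 0 0;.1 0 0 0 0 0 0;.1 0 0 0 0 0 0;.1 0 0 0 0 0 0"

```text
clock: 7.43
eef_pos: [0.5054, 0.0293, 0.0928]
tool_rot: [0.733, 0.68, 0.001, 0.001]
ft_force: [0.8, -1.1, -0.9]
grip_width: 0.0469
grasp_force: 0.0
```

Emit:
send_rows:
  steps: ".1 0 0 .02 0 0 0;.1 0 0 .035 0 0 0;.1 0 0 .035 0 0 0;.1 0 .01 .02 0 0 0;.5 0 .03 .005 0 0 0"

```text
clock: 7.85
eef_pos: [0.5083, 0.0674, 0.2127]
tool_rot: [0.734, 0.679, 0.004, 0.004]
ft_force: [1.6, 0.8, -0.0]
grip_width: 0.0576
grasp_force: 0.0
```

Emit:
send_rows:
  steps: "1 .002 .03 0 0 0 0;1 .002 .03 0 0 0 0;1 .002 .02 0 0 0 0;1 .002 .01 0 0 0 0;1 0 0 0 0 0 0"

```text
clock: 8.27
eef_pos: [0.5137, 0.1611, 0.2076]
tool_rot: [0.732, 0.682, 0.001, 0.001]
ft_force: [-0.3, 0.0, -0.3]
grip_width: 0.085
grasp_force: 0.0
```

```bash
python3 w.py w4.png
```

```text
8.2667 [0.5137 0.1611 0.2076] toolz [ 1.8e-03  1.0e-04 -1.0e+00] tooly [ 0.9975 -0.071   0.0018] [ 0.304  0.313  0.12   1.376 -0.     1.946] [-0.3   0.03 -0.26] 0.08504143844346776
[[-6.000e-04 -9.621e-01 -2.726e-01  7.080e-02]
 [ 1.000e+00 -5.000e-04 -2.000e-04 -1.400e-03]
 [ 1.000e-04 -2.726e-01  9.621e-01 -1.739e-01]
 [ 0.000e+00  0.000e+00  0.000e+00  1.000e+00]] [419.14984688   0.         318.76323469]
```

View pics/w4.png

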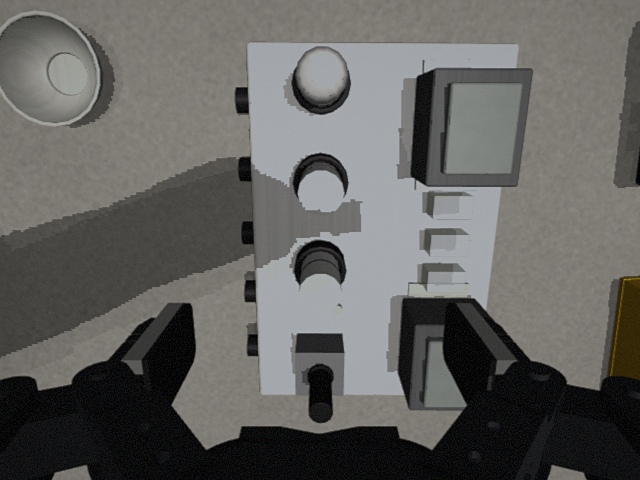

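The plug stands in the block near (320,390), the short cans are undisturbed, and the tall domed can is at (322,75). The chassis geometry and the top view agree on (0.522, 0.2535) for it.

Emit:
send_rows:
  steps: ".5 .002 .025 0 0 0 0;.5 .002 .03 0 0 0 0;.5 .002 .022 0 0 0 0;.5 .0023 .0155 0 0 0 0;.5 0 0 0 0 0 0"

```text
clock: 8.73
eef_pos: [0.5222, 0.2529, 0.2075]
tool_rot: [0.732, 0.681, 0.001, 0.001]
ft_force: [-0.2, -0.6, -0.5]
grip_width: 0.0642
grasp_force: 0.0
```

```bash
python3 w.py w5.png; python3 - <<'E'
from h import *
W=np.load("wristW.npy");Z=W[...,2];m=np.zeros((480,640),bool);m[200:430,250:390]=1
k,l,s,c=cv2.connectedComponentsWithStats((m&(Z>.12)&(Z<.142)).astype(np.uint8))
for i in range(1,k):
  if s[i,4]>100:P=W[l==i];print(s[i],P.mean(0),P.max(0)[2],cv2.minEnclosingCircle(P[:,:2].astype(np.float32)))
E
```

```text
8.7333 [0.5222 0.2529 0.2075] toolz [ 1.8e-03  3.0e-04 -1.0e+00] tooly [ 0.9974 -0.0727  0.0018] [ 4.510e-01  3.990e-01  2.440e-01  1.414e+00 -1.000e-03  2.095e+00] [-0.17 -0.65 -0.49] 0.06415965778756264
[[-6.000e-04 -9.621e-01 -2.726e-01  7.080e-02]
 [ 1.000e+00 -5.000e-04 -2.000e-04 -1.400e-03]
 [ 1.000e-04 -2.726e-01  9.621e-01 -1.739e-01]
 [ 0.000e+00  0.000e+00  0.000e+00  1.000e+00]] [419.14984688   0.         318.76323469]
[ 294  206   48   50 1876] [0.52019851 0.25528468 0.13547033] 0.14065530410359625 ((0.5202369093894958, 0.25315797328948975), 0.015126855112612247)
```

Emit:
send_rows:
  steps: ".5 -.0005 .0005 -.025 0 0 0;.5 0 0 -.03 0 0 0;.5 0 0 -.03 0 0 0;.5 0 0 -.02 0 0 0;.5 0 0 -.0105 0 0 0"

```text
clock: 9.2
eef_pos: [0.5193, 0.249, 0.0893]
tool_rot: [0.734, 0.68, -0.002, 0.0]
ft_force: [-0.1, -0.6, -0.4]
grip_width: 0.0643
grasp_force: 0.0
```

Emit:
send_rows:
  steps: ".5 0 0 0 0 0 0;0 0 0 0 0 0 0;-.5 0 0 0 0 0 0;-1 0 0 0 0 0 0;-1 0 0 0 0 0 0"

```text
clock: 9.62
eef_pos: [0.5229, 0.2529, 0.095]
tool_rot: [0.733, 0.68, 0.003, 0.001]
ft_force: [-1.6, -0.3, 4.4]
grip_width: 0.0262
grasp_force: 58.7
```

Emit:
send_rows:
  steps: "-1 0 0 0 0 0 0;-1 0 0 0 0 0 0;-1 0 0 0 0 0 0;-1 0 0 0 0 0 0;-1 0 0 .004 0 0 0"

```text
clock: 10.03
eef_pos: [0.5217, 0.2525, 0.0974]
tool_rot: [0.733, 0.681, 0.001, 0.001]
ft_force: [0.4, 1.0, -1.2]
grip_width: 0.0261
grasp_force: 59.1
```

Gripped. I'll lift it out, carry it over and tilt.

Emit:
send_rows:
  steps: "-1 0 0 .02 0 0 0;-1 0 0 .035 0 0 0;-1 0 0 .04 0 0 0;-1 0 0 .035 0 0 0;-1 0 -.015 .025 0 0 0"

```text
clock: 10.45
eef_pos: [0.522, 0.2396, 0.2554]
tool_rot: [0.732, 0.682, 0.003, 0.001]
ft_force: [0.9, 0.4, -1.4]
grip_width: 0.026
grasp_force: 59.7
```

Emit:
send_rows:
  steps: "-1 .002 -.025 0 0 0 0;-1 .003 -.035 0 0 0 0;-1 .003 -.035 0 0 0 0;-1 .003 -.035 0 -.009 -.06 0;-1 .003 -.035 0 -.009 -.06 0"

```text
clock: 10.87
eef_pos: [0.5361, 0.0706, 0.2512]
tool_rot: [0.731, 0.679, 0.039, 0.049]
ft_force: [0.6, 0.1, -0.5]
grip_width: 0.0263
grasp_force: 59.8
```

Emit:
send_rows:
  steps: "-1 .003 -.035 0 -.009 -.06 0;-1 .003 -.035 0 -.009 -.06 0;-1 .003 -.035 0 -.009 -.06 0;-1 .003 -.035 0 -.009 -.06 0;-1 .003 -.035 0 -.009 -.06 0"

```text
clock: 11.28
eef_pos: [0.55, -0.1041, 0.2523]
tool_rot: [0.716, 0.665, 0.133, 0.167]
ft_force: [-0.1, -1.1, -0.4]
grip_width: 0.026
grasp_force: 59.8
```

Emit:
send_rows:
  steps: "-1 .003 -.035 0 -.009 -.06 0;-1 .003 -.035 0 -.009 -.06 0;-1 .003 -.025 0 -.009 -.064 0;-1 .003 -.015 0 0 0 0;-1 0 0 0 0 0 0"

```text
clock: 11.7
eef_pos: [0.5606, -0.2154, 0.2505]
tool_rot: [0.7, 0.647, 0.187, 0.235]
ft_force: [0.1, 0.6, -1.0]
grip_width: 0.0264
grasp_force: 59.8
```

```bash
cat > g.py <<'E'
from h import *
o=get_obs();M=R.from_quat(o["tool_rot"]).as_matrix();a=np.array([-.567,.085,.819]);c=-M[:,2]
print(o["clock"],o["eef_pos"].round(4),"go",(np.array([.642,-.2465,.110])+.136*a-o["eef_pos"]).round(4),"axis",c.round(3),"turn",np.cross(c,a).round(4),o["joint_pos"].round(2),o["grip_width"])
E
python3 g.py
```

```text
11.7 [ 0.5606 -0.2154  0.2505] go [ 0.0042 -0.0195 -0.0291] axis [-0.567  0.087  0.819] turn [ 0.0019 -0.0001  0.0013] [-0.46 -0.02 -0.37  0.64  0.18  1.24] 0.026411505591067187
```

Emit:
send_rows:
  steps: "-1 .001 -.006 -.007 0 0 0;-1 .002 -.008 -.01 0 0 0;-1 .001 -.005 -.009 0 0 0;-1 0 0 -.003 0 0 0;-1 0 0 0 0 0 0"

```text
clock: 12.12
eef_pos: [0.5656, -0.2307, 0.2198]
tool_rot: [0.699, 0.649, 0.188, 0.233]
ft_force: [-0.3, 0.2, 0.2]
grip_width: 0.0263
grasp_force: 59.8
```

```bash
python3 g.py; python3 - <<'E'
from h import *
s=camera("scene");cv2.imwrite("pics/f1.png",cv2.resize(s["frame"][130:310,170:410,::-1],None,fx=3.3,fy=3.3,interpolation=2))
E
```

```text
12.1167 [ 0.5656 -0.2307  0.2198] go [-0.0007 -0.0042  0.0015] axis [-0.566  0.082  0.82 ] turn [-0.0023 -0.0018 -0.0014] [-0.49  0.03 -0.4   0.56  0.2   1.21] 0.02633366827068902
```

View pics/f1.png

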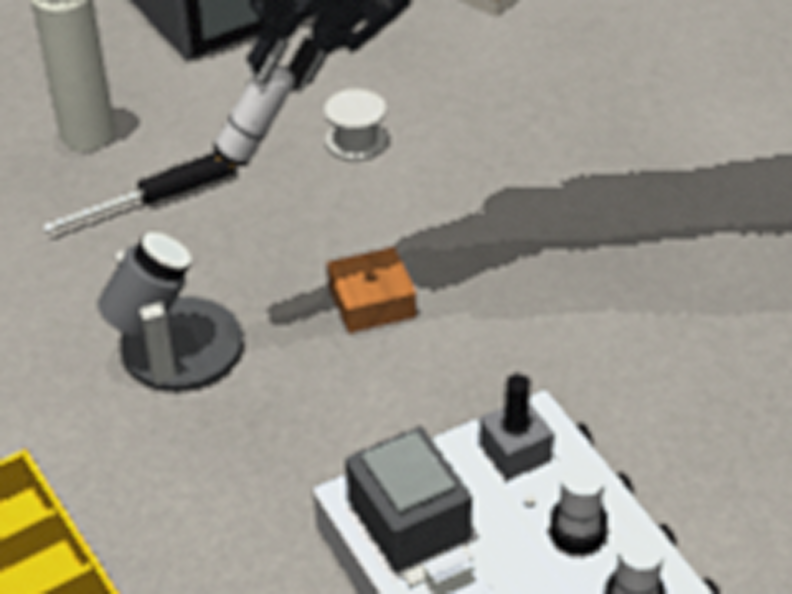

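The can is in line with the lens, its pin end at (232,158) facing the glass at (165,252), and the plug is seated at (517,405). One small correction, then I'll check the can against the lens with the scene depth.

Emit:
send_rows:
  steps: "-1 0 -.004 .001 0 0 0;-1 0 0 0 0 0 0;-1 0 0 0 0 0 0;-1 0 0 0 0 0 0;-1 0 0 0 0 0 0"

```text
clock: 12.58
eef_pos: [0.5665, -0.2357, 0.2239]
tool_rot: [0.699, 0.649, 0.189, 0.236]
ft_force: [-0.1, -0.1, 0.1]
grip_width: 0.0263
grasp_force: 59.8
```

```bash
python3 g.py; python3 - <<'E'
from h import *
a=np.array([-.567,.085,.819]);g=np.array([.6434,-.2467,.1093])
s=camera("scene");W=pts(s);P=W[140:190,225:265].reshape(-1,3);P=P[np.isfinite(P).all(1)];d=P-g;z=d@a;q=d-z[:,None]*a;r=np.linalg.norm(q,axis=1)
m=(r<.03)&(z>.05)&(z<.19);print(m.sum(),z[m].min(),z[m].max())
for lo in np.arange(.09,.16,.01):
    k=m&(z>lo)&(z<lo+.01)
    if k.sum()>5:print(lo.round(2),k.sum(),q[k].mean(0).round(4))
c=np.array([.9854,.6435,.9755])-g;c-=c@a*a;print("view dir",(c/np.linalg.norm(c)).round(2))
o=get_obs();print(np.abs(o["joint_vel"]).max())
E
```

```text
12.5833 [ 0.5665 -0.2357  0.2239] go [-0.0016  0.0008 -0.0025] axis [-0.569  0.085  0.818] turn [-0.0001  0.0025 -0.0004] [-0.5   0.03 -0.39  0.57  0.2   1.2 ] 0.026342337940200255
496 0.09457383281005768 0.18999829062424067
0.09 8 [0.0066 0.0091 0.0037]
0.1 44 [0.0072 0.0082 0.0042]
0.11 47 [0.0079 0.0085 0.0047]
0.12 48 [0.0083 0.008  0.005 ]
0.13 45 [0.0087 0.0092 0.0052]
0.14 48 [0.0081 0.0081 0.0049]
0.15 48 [0.0087 0.009  0.0052]
0.16 52 [0.0078 0.0087 0.0046]
view dir [0.59 0.73 0.33]
0.0029039848319761417
```

The can is on the line of sight to about 1–2 mm, the pin end is about 98 mm from the glass, and the arm is still. I'll hand in.

```bash
python3 -c "
from workcell import *
print(job_done())"
```

```text
the job is handed in; nothing more can be done
None
```

The job is handed in, with no verdict returned: the plug is seated in the terminal and let go, and the tall can is held still in line with the lens, pin end about 98 mm from the glass by my last measurement.

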